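# Clamp a deep-well plate on the shaker

### The job

Clamp the deep-well plate on the shaker ready for mixing, using only the fingertips or the outside of the fingers: push the plate fully home against the rear stop of its guides, then swing the clamp strap right over it by its finger tab, until its end is under the raised cam, and then push the cam lever all the way down so that the pad presses on the plate and stays so. Do not pinch or lift the plate, and leave the things standing round the shaker where they are.

Things in the scene. Friction and masses are not known exactly. Their poses are not given: they have to be found in the camera images.
- shaker: White bench shaker, fixed, 252 x 236 mm, with an aluminium platform (214 mm along x, 204 mm along y) whose top is 66 mm above the worktop. Origin: centre of its underside, at worktop height. Its x axis points from its sloped control panel (front, facing the robot) to its back, y to the left, z up; it stands turned a little about z.
- plate: Loose white deep-well plate with grey sealing mat: 128 mm along its x axis (to the back), 86 mm wide, 47 mm high, about 0.3 kg; origin: centre of its underside. It stands on the platform between the guides, 14 to 30 mm short of the rear stop. Push it at its front face, 64 mm in front of the origin.
- plate_home (a point): Point on the platform's top (shaker x 0, y 0, z 66 mm) where the plate's origin is when the plate is fully home. Two side guides 12 mm high along the shaker's x axis leave about 1.5 mm play on each side of the plate; the rear stop, 20 mm high, is 64 mm behind this point.
- strap (a joint): Swing of the steel clamp strap about its upright post left of the plate, rad. 0: closed, on its end stop, lying across the plate towards the shaker's -y with its end under the cam. Grows as it opens towards the front: at 1.57 it points to the shaker's -x, beyond that to the left too. Turns level, about 1 N at the tab, stays where left. Its end is blocked by the cam if the lever is down.
- strap_hinge (a point): Point on the strap's upright swing axis (shaker x 0, y +70 mm), 132 mm above the worktop. The strap is a bar 26 mm wide, 8 mm thick (128 to 136 mm above the worktop), 148 mm long from this axis to its end. 70 mm from the axis the pad's spindle, 15 mm thick, stands up to 156 mm above the worktop. The strap can be pressed down 8 mm on a spring.
- strap_tab (a point): Middle of the strap's bent-up finger tab, 96 mm from the swing axis, 152 mm above the worktop: an upright steel blade 8 mm thick (across the strap), 26 mm wide (along the strap), from 136 to 166 mm above the worktop. To close, push its outer broad face: the left one when the strap is open, which is the front one when it is closed.
- pad: Round rubber pad, 32 mm across, on a sprung spindle under the strap (origin: centre of its underside). It passes 2.5 mm above the plate's mat when the strap swings, and presses on the mat with about 8 N when the cam lever is fully down.
- lever (a joint): Turn of the cam lever, rad. 0: fully up, leaning 0.35 rad back from upright (to the shaker's +x); 0.35: upright; grows as it is pushed to the front (shaker -x) and down; 1.92: fully down on its stop, level, pointing to the shaker's -x. Stays where it is left; closing it on the strap takes about 2 to 4 N at the grip. The cam clears the strap's end below about 0.6 rad.
- lever_hinge (a point): Pivot of the cam lever, on a bracket at the right of the platform (shaker x 0, y -66 mm, 152 mm above the worktop); the axis is the shaker's y axis. The steel bracket beside it (outside, y -81 to -92 mm) is 30 mm wide and reaches 167 mm above the worktop.
- lever_grip (a point): Centre of the black lever grip, 85 mm from the pivot; the grip is 16 mm thick (in the plane of the swing), 20 mm wide (along the pivot axis), and runs from 42 to 104 mm from the pivot.
- timer: Bystander: small white timer, 62 x 66 x 21 mm, on the worktop close to the right of the shaker (a like one stands far back); origin under its centre.
- reagent_white: Bystander: white reagent bottle with green cap, 60 mm across, 122 mm high, to the right of the shaker; origin under its centre.
- dropper_1: Bystander: small dropper bottle, 29 mm across, 85 mm high, in front of the shaker's right corner; origin under its centre.
- marker_0: Bystander: marker pen, 131 x 10 x 12 mm, lying in front of the shaker; origin under its centre.
- tip_box_1: Bystander: yellow pipette-tip box with clear lid, 68 x 118 x 71 mm, behind the shaker; origin under its centre.
- log_book: Bystander: blue log book, 216 x 156 x 17 mm, lying left in front of the shaker; origin under its centre.

How it is judged (in metres and radians):
On the way, in this order (a step that is already met when the one before it is completed fails the run):
1. the plate is pushed home against the rear stop while the strap is still open and the lever up (x of plate in the frame of plate_home above -0.003 m and value of joint strap above 0.9 rad and value of joint lever below 0.7 rad), for 0.2 s.
2. the strap is swung right over the plate, under the cam, with the lever still up (value of joint strap below 0.06 rad and value of joint lever below 0.7 rad), for 0.2 s.
3. the cam lever is pushed all the way down and the pad presses on the plate (value of joint lever above 1.82 rad and contact force between pad and plate above 4 N), for 0.2 s.
At the end, for the whole second after the job is handed in: The plate is home (within 3 mm of the rear stop), the strap lies across it within 0.06 rad of its closed stop, the cam lever is within 0.1 rad of fully down, and the pad presses on the plate with more than 4 N by itself (all of step 3 and x of plate in the frame of plate_home above -0.003 m and value of joint strap below 0.06 rad); the robot touches nothing.
It fails at once if the plate is lifted or tipped on the platform (z of plate in the frame of plate_home above 0.008 m or angle between plate's own z axis and vertical above 0.12 rad).
It fails at once if a bystander is knocked or shifted by more than 20 mm (distance of any of timer, reagent_white, dropper_1, marker_0, tip_box_1, log_book from where it was at the start of the episode above 0.02 m).
It also fails if it takes over 54 s, if anything falls off the work surface, if the arm or the gripper's body presses on something with over 40 N, if the wrist force passes 120 N, or if a joint passes its speed limit or range.

### The arm

A 6-joint arm with a two-finger parallel gripper is mounted at the origin on a cart in front of the work surface, level with it; the furniture and walls round the work are solid. World frame = base frame: x ahead of the robot, y to its left, z up, the work surface at z = 0. Lengths are in m, angles in degrees, forces in N, time in s.
With the tool pointing down it reaches from about 0.325 to 0.775 m from the base axis. Payload 5.5 kg.
Tool frame: the origin (TCP) lies at the centre of the arm's flange, where the gripper is bolted on; the fingertips stand 182 mm ahead of it and the grasp point (between the pads) lies 163 mm ahead of it; z points along the fingers, y is the line along which they close (so a half turn about z gives the same grasp; the last joint's range is limited). The gripper opens to 88 mm and grips with 3 to 60 N. Pads are 20 mm wide; open, the fingers measure 115 mm over their backs; the gripper's body (75 mm by 178 mm) begins 61 mm behind the grasp point.
Start: joints at [-3.249, 5.22, 70.514, -0, 104.267, -3.249], TCP at [0.6, -0, 0.405] pointing down, gripper open.
Joint ranges: [-164.24, 164.24], [-49.07, 125.15], [9.68, 141.18], [-86.29, 266.29], [3.28, 154.24], [-151.56, 151.56]. Speed limits (degrees/s): [147.25, 147.25, 172.46, 180, 180, 180].

### API

Orientations are given as [roll, pitch, yaw] about the fixed x, y, z axes, in that order (R = Rz(yaw) Ry(pitch) Rx(roll)).
In Python, from station import r gives the robot as it stands. The module is installed in compiled form; this text tells all that it offers. Calls block until the motion is done:
- r.reach(position, orientation): joint-space move of the TCP to a pose.
- r.servo_line(position, rotation=None, speed=0.15): straight line of the TCP; rotation=None keeps the orientation; speed is the mean speed in m/s.
- r.move_joints(angles): joint-space move.
- r.let_go() and r.grab(squeeze=None): open the fingers fully, or close them until they stop; squeeze is the grip in N (None keeps the last).
- r.wait(seconds).
- r.inverse_kinematics(position, orientation): joint angles nearest the present ones, or None.
- r.sense(): the state.
- r.snapshot(name): name is "scene" or "side" or "wrist"; returns a dict with "frame" (480x640x3 uint8, red, green, blue), "fx", "fy", "cx", "cy" (pixels), "dist_coeffs" ([k1, k2, p1, p2, k3] as OpenCV has them; the pictures are not rectified), "R" (3x3) and "t" (3): a world point X has camera coordinates R X + t. Camera axes: x right, y down, z forward; pixel columns grow to the right and rows downward; lengths in m; the calibration is good to about 2 mm. A picture is of the moment at which its call begins. There is no depth.
A pose or a line that the arm cannot do raises r.IKError and nothing moves.
- r.hand_in(): hands the job in; it is judged then, once.
The state is a dict: "clock": time; "joints": joint angles; "joint_vel": joint speeds; "joint_torque": joint torques, N m; "tcp_pos": TCP position; "orientation": TCP orientation; "contact_force": force on the tool from outside, world axes, zero at the start; "torque": the same for the moment, N m; "opening": finger opening in m; "gripper_force": force on a finger pad.
Only numpy, scipy, OpenCV 4.12 (cv2) and the standard library are available. Lean on these libraries where they do the work, as an engineer would, in place of code of your own. Each camera call takes 0.05 s, during which the arm holds its last target. There are 200 camera calls.

## Working session

There is one attempt and no reset: what is moved stays moved. The work goes in short steps, each a Python script; the robot and the scene stay as the last script left them, time stands still between calls to the robot, and variables do not carry over. Pictures are saved under pics/ and viewed, at most 10 in all, crops included, and the job is handed in when it is done.

```bash
mkdir -p pics; python3 - <<'E'
from station import r
import cv2
for n in ("scene","side"):
    s=r.snapshot(n); cv2.imwrite(f"pics/{n}0.png",s["frame"][:,:,::-1])
    print(n,s["fx"],s["cx"],s["dist_coeffs"],s["R"],s["t"])
print(r.sense())
E
```

```text
scene 534.4925226572027 311.2490593715428 [-0.11183734  0.          0.          0.          0.        ] [[ 0.80502644 -0.59306317 -0.01443981]
 [-0.46196916 -0.61143684 -0.64244025]
 [ 0.37217862  0.52385214 -0.76619972]] [-0.42620734  0.37532804  1.18777294]
side 482.93026517888364 317.5965006333003 [0.02333159 0.         0.         0.         0.        ] [[ 0.99544125 -0.09212475 -0.02469313]
 [-0.06991322 -0.52869501 -0.84592773]
 [ 0.06487575  0.84379773 -0.53272556]] [-0.54431567  0.17922952  1.0648473 ]
{'clock': 0.1, 'joints': array([-3.24837379e+00,  5.25842251e+00,  7.05734766e+01, -1.48164643e-04,
        1.04266642e+02, -3.24951379e+00]), 'joint_vel': array([-0.00325318, -0.12458722, -0.02458381, -0.07651564, -0.06210598,
       -0.05705669]), 'joint_torque': array([ 2.46603209e-03, -4.47854412e+01, -4.07573140e+01,  6.99365954e-02,
        2.83264846e-02, -6.35370566e-05]), 'tcp_pos': array([ 6.00053637e-01, -2.13239088e-06,  4.03638387e-01]), 'orientation': array([-1.79901610e+02, -5.44228631e-03,  9.00010989e+01]), 'contact_force': array([-0.05078419, -0.40858172,  0.75373402]), 'torque': array([ 0.02820193, -0.01674115, -0.03446721]), 'gripper_force': 0.0, 'opening': 0.08772386242914282}
```

View pics/scene0.png

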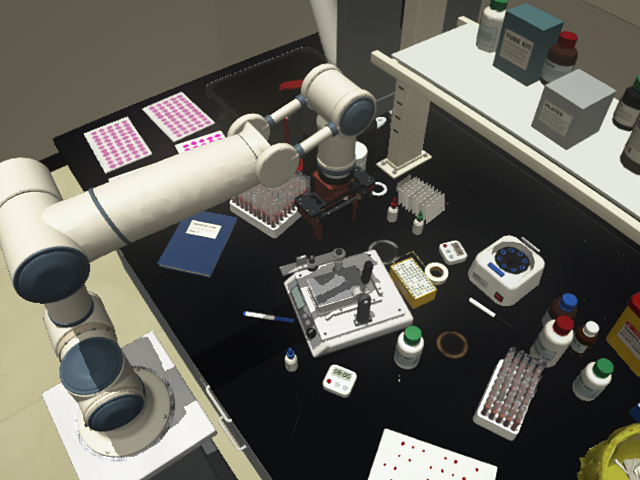

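View pics/side0.png

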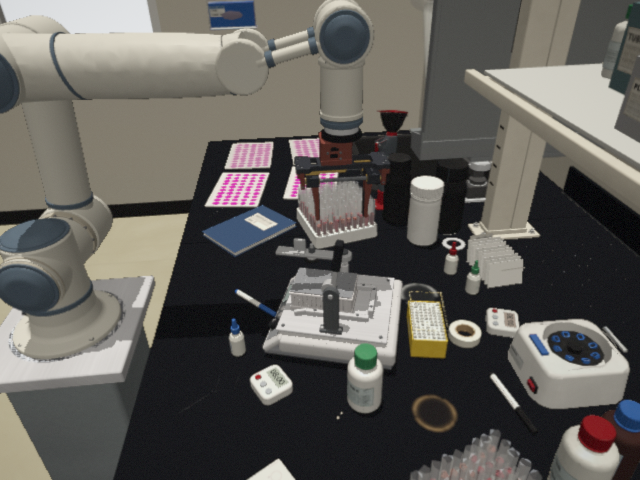

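```bash
python3 - <<'E'
import cv2
a=cv2.imread("pics/scene0.png")[235:360,265:420]; cv2.imwrite("pics/c1.png",cv2.resize(a,None,fx=4.8,fy=4.8,interpolation=cv2.INTER_CUBIC))
a=cv2.imread("pics/side0.png")[232:366,258:418]; cv2.imwrite("pics/c2.png",cv2.resize(a,None,fx=4.4,fy=4.4,interpolation=cv2.INTER_CUBIC))
E
```

```text
(no output)
```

View pics/c1.png

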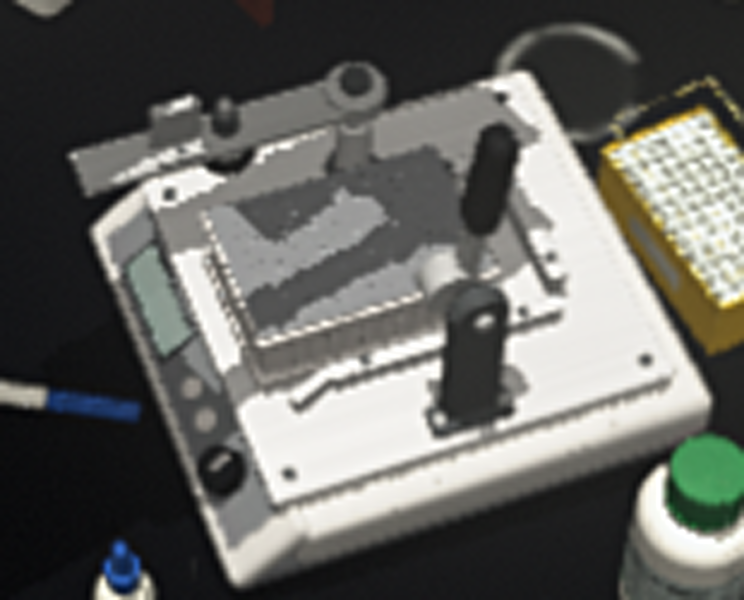

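View pics/c2.png

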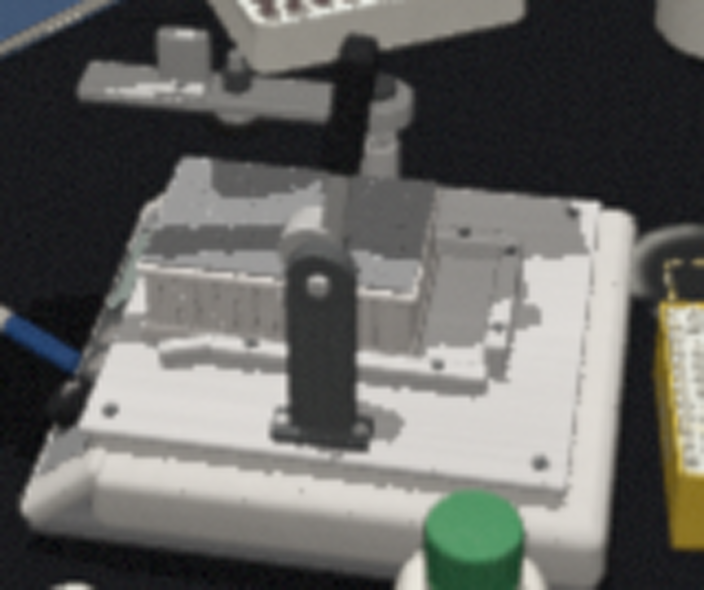

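```bash
cat > h.py <<'E'
import numpy as np,cv2
from scipy.optimize import least_squares
def proj(s,X):
    return cv2.projectPoints(np.atleast_2d(X).astype(float),cv2.Rodrigues(s["R"])[0],s["t"],np.array([[s["fx"],0,s["cx"]],[0,s["fy"],s["cy"]],[0,0,1]]),np.array(s["dist_coeffs"]))[0][:,0]
def W(q,P):
    P=np.asarray(P,float); c,s=np.cos(q[2]),np.sin(q[2])
    return np.array([q[0]+c*P[0]-s*P[1],q[1]+s*P[0]+c*P[1],P[2]])
E
cat > fit.py <<'E'
from station import r
from h import *
S={n:r.snapshot(n) for n in("scene","side")}
A=lambda u,v:(265+u/4.8,235+v/4.8); B=lambda u,v:(258+u/4.4,232+v/4.4)
def pts(p):
    xo,st,le,px=p[3:7]; u=lambda d,z:(-d*np.sin(st),.07-d*np.cos(st),z)
    return dict(hinge=(0,.07,.14),piv=(0,-.092,.152),FR=(xo-.107,-.102,.066),BR=(xo+.107,-.102,.066),FL=(xo-.107,.102,.066),BL=(xo+.107,.102,.066),
     lev=(-.104*np.sin(le-.35),-.066,.152+.104*np.cos(le-.35)),tab=u(.096,.166),pFR=(px-.064,-.043,.113),pFL=(px-.064,.043,.113),pBR=(px+.064,-.043,.113))
O=[("scene",k,A(*v)) for k,v in dict(hinge=(357,82),piv=(485,320),FR=(277,503),BR=(672,378),lev=(499,130),tab=(178,103),pFL=(208,212),pFR=(255,342)).items()]+\
  [("side",k,B(*v)) for k,v in dict(hinge=(388,85),piv=(317,287),FR=(85,432),BR=(568,497),BL=(600,203),lev=(360,40),tab=(184,35),pFR=(140,262),pBR=(430,290)).items()]
f=lambda p:np.concatenate([proj(S[n],W(p,pts(p)[k]))[0]-o for n,k,o in O])
s=least_squares(f,[.6,-.1,.1,0,1.8,0,-.02],loss="soft_l1")
print(s.x.round(4)); 
for (n,k,o),e in zip(O,s.fun.reshape(-1,2) if 0 else f(s.x).reshape(-1,2)): print(n,k,e.round(1))
E
python3 fit.py
```

```text
[ 5.8520e-01 -8.3600e-02 -2.9630e-01 -3.0000e-04  1.5491e+00  2.3750e-01
 -2.7400e-02]
scene hinge [ 0.4 -0.1]
scene piv [ 0.3 -0.3]
scene FR [-0.1 -0.9]
scene BR [ 1.7 -1.7]
scene lev [0.8 0.7]
scene tab [0.2 0. ]
scene pFL [-0.3 -1.8]
scene pFR [ 2.2 -0.7]
side hinge [-1.7  2.2]
side piv [ 0.5 -0.1]
side FR [-1.9 -1. ]
side BR [-0.1 -1.6]
side BL [ 0.3 -0. ]
side lev [-0.6  0.8]
side tab [-0.5 -0.3]
side pFR [-0.1  0.5]
side pBR [-1.6  1.3]
```

```bash
cat >> h.py <<'E'
from station import r
from scipy.spatial.transform import Rotation as Ro
q=[.5852,-.0836,-.2963]; L=.182
def rot(psi,al,closing_along=False,flip=1):
    """psi: heading in shaker frame (rad), al tilt; fingers close across heading"""
    p=psi+q[2]
    z=np.array([np.cos(p)*np.sin(al),np.sin(p)*np.sin(al),-np.cos(al)])
    y=flip*np.array([-np.sin(p),np.cos(p),0]); x=np.cross(y,z)
    if closing_along: x,y=-y,x
    return Ro.from_matrix(np.c_[x,y,z])
def pose(P,R):  # fingertip at shaker-frame P
    return W(q,P)-L*R.as_matrix()[:,2], R.as_euler("xyz",degrees=True)
def tip():
    s=r.sense(); R=Ro.from_euler("xyz",s["orientation"],degrees=True).as_matrix()
    w=s["tcp_pos"]+L*R[:,2]-[q[0],q[1],0]; c,n=np.cos(q[2]),np.sin(q[2])
    return np.array([c*w[0]+n*w[1],-n*w[0]+c*w[1],w[2]])
def F():
    f=r.sense()["contact_force"]; c,n=np.cos(q[2]),np.sin(q[2]); return np.array([c*f[0]+n*f[1],-n*f[0]+c*f[1],f[2]])
def strap_tip(th,d=.0122,rho=.096,z=.149):  # tip d behind tab centre on outer side
    return np.array([-rho*np.sin(th)-d*np.cos(th),.07-rho*np.cos(th)+d*np.sin(th),z])
E
python3 - <<'E'
from h import *
for fl in (1,-1):
    for ca in (0,1):
        print("push",fl,ca,r.inverse_kinematics(*pose((-.13,0,.085),rot(0,0,ca,fl))))
    for th in (1.55,.8,0):
        k=r.inverse_kinematics(*pose(strap_tip(th,.04),rot(-th,.61,0,fl))); print(fl,th,None if k is None else k.round(0))
    for P in ((.09,-.066,.3),(.03,-.066,.235),(-.085,-.066,.16)):
        k=r.inverse_kinematics(*pose(P,rot(0,0,0,fl))); print(fl,P,None if k is None else k.round(0))
E
```

```text
push 1 0 [ -9.86606009 -15.40895945 103.8901116    0.          91.51884784
 -82.88932062]
push 1 1 None
1 1.55 [ 19.  10.  79. -30. 110.  30.]
1 0.8 [ 16. -20. 107. -34.  86. -11.]
1 0 [-12. -36. 118.  -3.  63. -84.]
1 (0.09, -0.066, 0.3) [-18.  20.  46.   0. 114. -91.]
1 (0.03, -0.066, 0.235) [-18.   8.  67.   0. 106. -91.]
1 (-0.085, -0.066, 0.16) [-18. -11.  92.   0.  98. -91.]
push -1 0 [-9.86606009e+00 -1.54089594e+01  1.03890112e+02 -2.54444375e-14
  9.15188478e+01  9.71106794e+01]
push -1 1 [-9.86606009e+00 -1.54089594e+01  1.03890112e+02 -2.54444375e-14
  9.15188478e+01  7.11067938e+00]
-1 1.55 [  19.   10.   79.  -30.  110. -150.]
-1 0.8 None
-1 0 [-12. -36. 118.  -3.  63.  96.]
-1 (0.09, -0.066, 0.3) [-18.  20.  46.  -0. 114.  89.]
-1 (0.03, -0.066, 0.235) [-18.   8.  67.  -0. 106.  89.]
-1 (-0.085, -0.066, 0.16) [-18. -11.  92.  -0.  98.  89.]
```

```bash
python3 - <<'E'
from h import *
r.grab(5)
R=rot(0,0,1,-1)
p,_=pose((0,0,.25),R)
s=r.sense()["tcp_pos"]; r.servo_line([s[0],s[1],.48],speed=.25)
r.reach(*pose((-.14,0,.29),R)); r.servo_line(pose((-.14,0,.085),R)[0],speed=.15)
b=F(); print(tip(),b.round(1),r.sense()["opening"])
x=-.14
for i in range(45):
    x+=.002 if x<-.085 else .001
    if x>-.066: break
    r.servo_line(pose((x,0,.085),R)[0],speed=.04)
    f=F()-b
    if i%3==0 or f[0]<-3: print(round(x,4),tip().round(4),f.round(1))
    if f[0]<-9: break
print(r.sense()["clock"])
import cv2
for n,c in (("scene",(235,265,4.8)),("side",(232,258,4.4))):
    a=r.snapshot(n)["frame"][:,:,::-1]; cv2.imwrite(f"pics/{n}1.png",a)
E
```

```text
[-1.39393149e-01  9.98767773e-05  8.60852932e-02] [0.8 0.6 0.6] 0.00029903813322214984
-0.138 [-0.1377  0.      0.0855] [-0.8 -2.1  0. ]
-0.132 [-0.1319 -0.      0.085 ] [-1.  -0.1 -0.2]
-0.126 [-0.1259 -0.      0.085 ] [-0.8 -0.1 -0.9]
-0.12 [-0.1199 -0.      0.085 ] [-0.2 -1.2 -0.5]
-0.114 [-0.1139  0.      0.085 ] [-0.2 -0.4  0.5]
-0.108 [-0.1079 -0.      0.085 ] [-0.4 -0.3 -0.6]
-0.102 [-0.102  0.     0.085] [-2.3 -0.6 -0.5]
-0.096 [-0.0958 -0.      0.085 ] [-1.1 -0.9 -0.7]
-0.09 [-0.0898 -0.      0.085 ] [-1.4 -0.2 -1.1]
-0.084 [-0.0838 -0.      0.085 ] [-1.9 -0.9 -1.3]
-0.081 [-0.0809 -0.      0.085 ] [-1.9 -0.4 -0.2]
-0.078 [-0.0779 -0.      0.085 ] [-2.8  0.1 -0.9]
-0.075 [-0.0749 -0.      0.085 ] [-1.8 -1.   0. ]
-0.074 [-0.0747  0.      0.085 ] [-6.6 -1.5  1.1]
-0.073 [-0.0747  0.      0.085 ] [-10.   -1.1   3.6]
13.925
```

```bash
sed -i 's/q=\[.5852,-.0836/q=[.5852+.002*np.cos(.2963),-.0836-.002*np.sin(.2963)/' h.py; python3 - <<'E'
from h import *
import cv2
R=rot(0,0,1,-1); t=tip()
r.servo_line(pose((-.14,0,.085),R)[0],speed=.15); r.servo_line(pose((-.14,0,.33),R)[0],speed=.3)
al=.61; th=1.55
r.reach(*pose(strap_tip(th,.05,z=.26),rot(-th,al)))
P=lambda th,d,z=.150:pose(strap_tip(th,d,z=z),rot(-th,al))
r.servo_line(P(th,.05)[0],speed=.15); b=F()
a=r.snapshot("scene")["frame"][:,:,::-1][200:350,240:440]; cv2.imwrite("pics/pre.png",cv2.resize(a,None,fx=4,fy=4,interpolation=cv2.INTER_CUBIC))
print(r.sense()["clock"],tip())
E
```

```text
17.175 [-0.09641687  0.1180777   0.15172352]
```

View pics/pre.png

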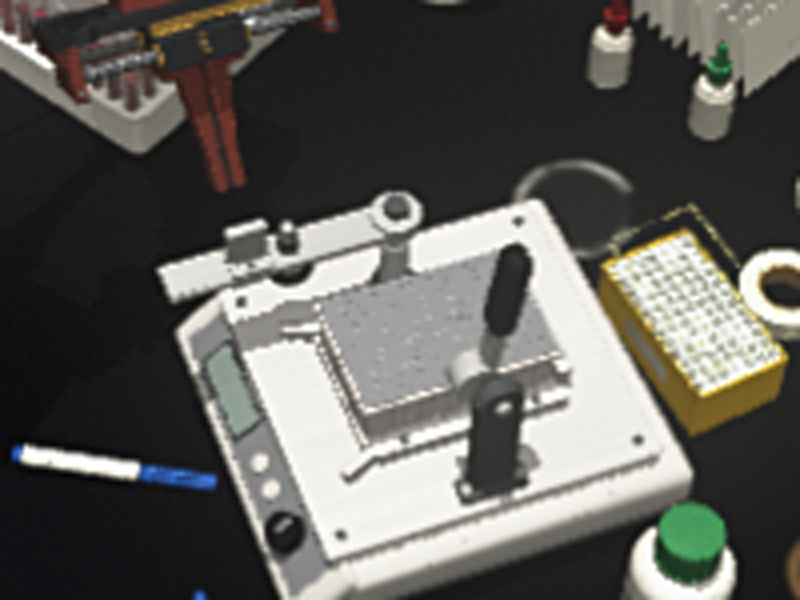

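The plate (crop 320-560, 260-430) sits against the rear stop. The fingertips (230,188) are just to the left of the strap tab (245,235), and the lever is still up. Next is swinging the strap.

```bash
python3 - <<'E'
from h import *
import cv2
al=.61; th=1.55
P=lambda th,d,z=.150:pose(strap_tip(th,d,z=z),rot(-th,al))
b=F(); r.servo_line(P(th,.013)[0],speed=.06); print(tip().round(4),(F()-b).round(1))
for th in np.linspace(1.55,.0,15)[1:]:
    r.servo_line(*P(th,.0125),speed=.08)
    f=F()-b; print(round(th,2),f.round(1),(tip()-strap_tip(th,.0125,z=.15)).round(4))
    if np.linalg.norm(f)>10: break
else:
    d=.0125
    for i in range(12):
        d-=.001; r.servo_line(P(0,d)[0],speed=.03); f=F()-b; print(round(d,4),f.round(1),tip().round(4))
        if f[0]<-7: break
print(r.sense()["clock"])
a=r.snapshot("scene")["frame"][:,:,::-1][200:350,240:440]; cv2.imwrite("pics/st.png",cv2.resize(a,None,fx=4,fy=4,interpolation=cv2.INTER_CUBIC))
E
```

```text
[-0.0962  0.0809  0.15  ] [-2.3 -0.5  0.6]
1.44 [-1.8 -0.6  0.2] [-0.0002  0.0002  0.0002]
1.33 [-0.  -0.1 -0.1] [-0.0001  0.0002  0.0001]
1.22 [-0.9 -0.7 -0.1] [-0.0001  0.0001  0.0001]
1.11 [-0.5 -1.1  0.6] [-0.0001  0.0001  0.0001]
1.0 [-1.5  0.2  0.8] [-0.0001  0.0001  0.0001]
0.89 [-1.7 -0.3 -0. ] [-0.0001  0.      0.0001]
0.78 [-0.5  0.1  0.3] [-0.0001 -0.      0.0001]
0.66 [-0.4  0.2  1.2] [-0.0002 -0.      0.    ]
0.55 [-1.   0.4  0.5] [-0.0002 -0.0001  0.    ]
0.44 [-0.8  0.5 -0.3] [-0.0002 -0.0001 -0.    ]
0.33 [-1.1 -1.   0.1] [-0.0002 -0.0001 -0.0001]
0.22 [-1.   0.3  0.5] [-0.0002 -0.0001 -0.0001]
0.11 [-2.  -0.2  0.6] [-0.0002 -0.0001 -0.0001]
0.0 [-6.3  2.3  2. ] [-0.0012  0.001  -0.0011]
0.0115 [-8.8  1.3  2. ] [-0.013  -0.0249  0.1488]
23.2167
```

View pics/st.png

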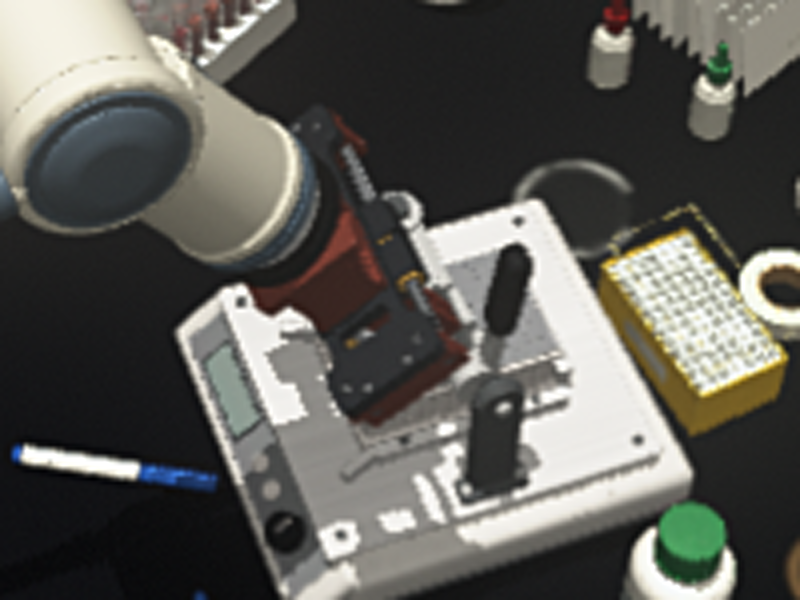

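```bash
python3 - <<'E'
from h import *
import cv2
R=rot(0,.61); t=tip()
r.servo_line(pose(t+[-.04,0,.002],R)[0],speed=.1)
r.servo_line(pose(t+[-.07,0,.21],R)[0],speed=.25)
R=rot(0,0)
r.reach(*pose((.09,-.066,.35),R)); r.servo_line(pose((.09,-.066,.226),R)[0],speed=.15)
for n,c in (("scene",(200,350,240,440)),):
    a=r.snapshot(n)["frame"][:,:,::-1][c[0]:c[1],c[2]:c[3]]; cv2.imwrite("pics/lv.png",cv2.resize(a,None,fx=4,fy=4,interpolation=cv2.INTER_CUBIC))
print(r.sense()["clock"],tip())
E
```

```text
27.0167 [ 0.09035016 -0.06593085  0.22820377]
```

View pics/lv.png

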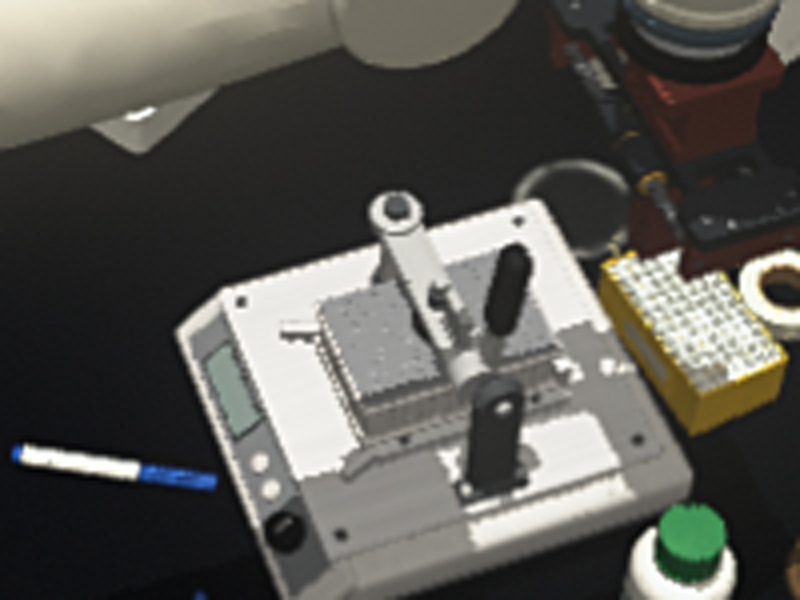

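The strap now lies across the plate, from its hinge at (395,205) to the cam at (470,365). The lever is still up, with its grip at (510,290), and the fingers are behind it. Next is pushing the lever down.

```bash
python3 - <<'E'
from h import *
import cv2
R=rot(0,0); b=F(); rho=.08; g=.0
def T(f): return np.array([-rho*np.sin(f)+(.008+.01*np.cos(f))*np.cos(f),-.066,.152+rho*np.cos(f)+(.008+.01*np.cos(f))*np.sin(f)])
for f in np.linspace(-.35,np.pi/2,17):
    r.servo_line(pose(T(f),R)[0],speed=.07); k=F()-b; print(round(f+.35,2),k.round(1),(tip()-T(f)).round(4))
    if np.linalg.norm(k)>25: print("stop"); break
else:
    z=T(f)[2]
    for i in range(8):
        z-=.001; r.servo_line(pose((T(f)[0],-.066,z),R)[0],speed=.03); k=F()-b; print(round(z,4),k.round(1))
        if k[2]>14: break
r.wait(.3); print(r.sense()["clock"],tip())
E
```

```text
0.0 [ 0.2  0.1 -0.4] [ 0.0002 -0.      0.0001]
0.12 [ 1.   0.5 -0.5] [ 0.0001 -0.      0.0006]
0.24 [ 0.  -0.1 -0.9] [-0.     -0.      0.0005]
0.36 [ 1.9  0.6 -1.3] [-0.0001  0.      0.0004]
0.48 [ 0.   0.5 -1.2] [-0.0001 -0.      0.0002]
0.6 [ 0.7  0.3 -0.7] [-0.     -0.      0.0002]
0.72 [ 0.9  1.  -0.8] [-0.      0.      0.0001]
0.84 [ 1.   0.1 -1.4] [-0.  0.  0.]
0.96 [-0.4  0.1 -1.6] [-0.0001 -0.      0.    ]
1.08 [ 0.5 -0.1 -0.8] [-0. -0.  0.]
1.2 [ 0.4 -0.1 -0.8] [-0.  0. -0.]
1.32 [ 1.   0.6 -0.9] [-0.0001 -0.      0.    ]
1.44 [ 1.2 -0.2 -0.9] [-0.0002 -0.     -0.0001]
1.56 [-0.5  0.1 -0.7] [-0.0003 -0.     -0.0002]
1.68 [ 1.4  0.1 -0.1] [-0.0003 -0.     -0.0003]
1.8 [ 0.7  0.7 -1.5] [-0.0003 -0.     -0.0006]
1.92 [1.2 0.3 3.2] [0.0003 0.     0.0003]
0.159 [-1.   0.2  7.2]
0.158 [-0.9  0.9 10.3]
0.157 [-3.6  0.4 13. ]
0.156 [-5.2  0.1 17.5]
33.9 [-0.07961892 -0.06598989  0.1598102 ]
```

```bash
python3 - <<'E'
from h import *
import cv2
R=rot(0,0); t=tip()
r.servo_line(pose(t+[0,0,.12],R)[0],speed=.15); r.servo_line(pose(t+[-.08,.0,.2],R)[0],speed=.2)
a=r.snapshot("side")["frame"][:,:,::-1][222:372,248:448]; cv2.imwrite("pics/end.png",cv2.resize(a,None,fx=4,fy=4,interpolation=cv2.INTER_CUBIC))
print(r.sense()["clock"])
E
```

```text
35.6417
```

View pics/end.png

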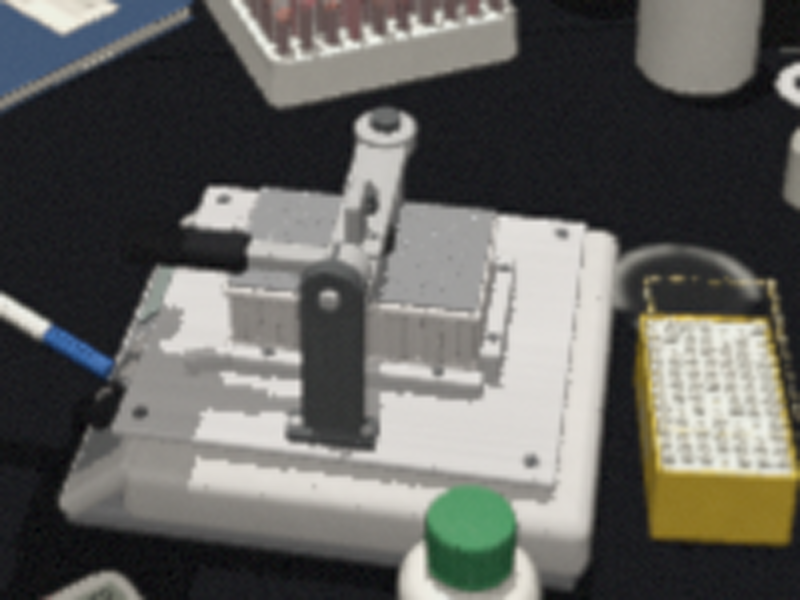

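The lever lies level (grip at 190,245), the strap is across the plate under the cam, and the plate is against the stop (490,300). The robot is clear of everything.

```bash
python3 -c "
from station import r
print(r.hand_in())"
```

```text
the job is handed in; nothing more can be done
None
```

I handed the job in at about 36 s on the robot's clock: the plate is home against the rear stop, the strap is closed under the cam, the lever is fully down and the robot is clear; the pad's force on the plate could not be measured directly, and no verdict came back.

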